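# Lift a stiff paddle latch by feel and swing the sample case open

### The job

Open the grey sample case: slowly lift the stiff paddle at its front until you feel it come up against its rubber stop (only there has the hidden pawl let go of the lid), without forcing it, and leave it up; then take the black handle and swing the lid up until it stands fully upright or leans back, and let go. Never heave at a lid that is still latched, and do not disturb the bottles near the case.

Things in the scene. Friction and masses are not known exactly. Their poses are not given: they have to be found in the camera images.
- case: The sample case: a grey sheet-metal box 150 mm deep (x), 140 mm wide (y), 101 mm high with its lid shut, fixed to the bench. Origin at the centre of its underside; +x points to the back (hinge side), -x to the front, where the paddle sticks out of a slot in the middle; z up. Its place and turn differ in each case. Nothing stands within 50 mm of the paddle's sides.
- paddle_pivot (a point): The paddle's turning axis, inside the case: 42 mm in front of the case's origin, 50 mm above its underside, along the case's y. The hidden pawl is clamped on this shaft, at a different angle in each case, so the lift at which it lets go of the lid cannot be seen: anywhere from 0.37 to 0.91 rad.
- paddle_grip (a point): Where to take the paddle: middle of its flat steel blade, 90 mm from the turning axis, 56 mm in front of the front wall, 41 mm above the bench when down. The blade is 40 mm wide (case's y), 8 mm thick, 54 to 103 mm from the axis. Grip it over its width from above, a finger at each long edge; it turns between the pads, so the hand need not tilt. It moves on a circle about paddle_pivot.
- paddle (a joint): Lift of the paddle in rad: 0 is fully down (blade 0.1 rad below level, outer end low), growing as the outer end rises. Starts between 0 and 0.25. It is stiff (3 to 6 N at paddle_grip moves it, a little more with height) and stays where it is left. 0.05 rad (4.5 mm at the grip) beyond letting go of the lid, the pawl meets its rubber stop.
- latch_stop: The pawl's rubber stop on its bracket, hidden inside the case; origin at the bracket's foot, 6 mm in front of the case's origin, 4.5 mm above its underside. Felt at the grip as resistance growing by 1 to 4 N per mm over that of the stiff paddle; 5 to 7 N over it is plenty. The stop bears 2.5 times that extra force and must never bear more than 28 N (11 N extra at the grip).
- lid (a joint): Opening of the lid in rad: 0 shut, 1.57 upright, 1.9 as far back as it goes. The lid weighs about 0.4 kg; its hinge is stiff, so it stays where it is left; raising it takes 4 to 6 N at the handle once unlatched, and it will not rise while latched.
- lid_handle (a point): Middle of the black round bar handle on the lid: bar 10 mm thick, 90 mm long along the case's y, its axis 38 mm above the lid's top, 137 mm in front of lid_hinge and 40 mm above it when the lid is shut (140 mm above the bench). The legs are at its ends, so 75 mm of it is free to grip. It moves with the lid, and turns between the pads of a hand that keeps pointing down.
- lid_hinge (a point): The lid's hinge axis at the back edge of the case: 77 mm behind the case's origin, 98.5 mm above its underside; the axis runs along the case's y.
- striker: The lid's striker bar that the pawl holds, hidden under the lid; origin at the middle of the bar, 119 mm in front of lid_hinge and 20 mm below it when shut. Pulling at the latched lid loads it; it must never bear more than 30 N.
- reagent_1: Brown stoppered reagent bottle, 52 mm across, 97 mm high, standing behind the case (+x), 35 mm or more from its back and clear of the opened lid; origin at the centre of its underside. Not to be disturbed.
- reagent_2: White stoppered reagent bottle, 46 mm across, 89 mm high, at the case's front right (-x, -y); origin at the centre of its underside. Not to be disturbed.
- pe_bottle: White plastic screw-cap bottle, 52 mm across, 100 mm high, further forward and right of the paddle (-x, -y); origin at the centre of its underside. Not to be disturbed.

How it is judged:
On the way, in this order (a step that is already met when the one before it is completed fails the run):
1. the paddle is lifted (value of joint paddle above 0.35 rad), for 0.1 s.
2. the lid is swung upright (value of joint lid above 1.4 rad), for 0.1 s.
At the end, for the whole second after the job is handed in: The lid stands open by at least 1.4 rad (80 degrees) and at rest, the paddle left up (above 0.35 rad) (value of joint lid above 1.4 rad and value of joint paddle above 0.35 rad and not (velocity of joint lid above 0.1 rad/s) and not (velocity of joint lid below -0.1 rad/s)); the robot touches nothing.
It fails at once if the paddle is forced against its stop (more than 28 N on the stop) (contact force between latch_stop and anything else above 28 N).
It fails at once if the lid is heaved at while latched (more than 30 N on the striker) (contact force between striker and anything else above 30 N).
It fails at once if a bottle near the case is moved by more than 15 mm or tipped (distance of any of reagent_1, reagent_2, pe_bottle from where it was at the start of the episode above 0.015 m or angle between any of reagent_1, reagent_2, pe_bottle's own z axis and vertical above 0.3 rad).
It also fails if it takes over 72 s, if anything falls off the work surface, if the arm or the gripper's body presses on something with over 40 N, if the wrist force passes 120 N, or if a joint passes its speed limit or range.

### The arm

A 6-joint arm with a two-finger parallel gripper is mounted at the origin on a cart in front of the work surface, level with it; the furniture and walls round the work are solid. World frame = base frame: x ahead of the robot, y to its left, z up, the work surface at z = 0. Lengths are in m, angles in rad, forces in N, time in s.
With the tool pointing down it reaches from about 0.35 to 1 m from the base axis. Payload 7.1 kg.
Tool frame: the origin (TCP) lies at the very end of the fingers, on their centre line; the grasp point (between the pads) lies 19 mm behind it (bot.tcp_to_grasp is the z of the grasp point in the tool frame, in m); z points along the fingers, y is the line along which they close (so a half turn about z gives the same grasp; the last joint's range is limited). The gripper opens to 85 mm and grips with 20 to 120 N. Pads are 22 mm wide; open, the fingers measure 114 mm over their backs; the gripper's body (76 mm by 85 mm) begins 54 mm behind the grasp point. The pads swing forward as they close: fully open they stand 13 mm farther back than shut.
Start: joints at [-1.249, 0.423, 1.63, -0, 1.089, -0.019], TCP at [0.209, -0.589, 0.231] pointing down, gripper open.
Joint ranges: [-3, 3], [-0.9, 2.11], [0.09, 2.58], [-1.31, 4.45], [0.11, 2.69], [-2.54, 2.54]. Speed limits (rad/s): [2.39, 2.39, 3.01, 3.14, 3.14, 3.14].

### API

Orientations are given as [roll, pitch, yaw] about the fixed x, y, z axes, in that order (R = Rz(yaw) Ry(pitch) Rx(roll)).
In Python, from workcell import bot, imaging, workorder, boxes_of gives the robot as it stands. The module is installed in compiled form; this text tells all that it offers.
- The arm moves only by the tool play_rows, never from a script. Its argument "motion" is a list of rows, each a list of 3 entries, a list of its own where there are three numbers: the opening, from -1 (shut) to 1 (fully open), then the shift along the tool's x, y, z in mm, then the turn about the tool's z in degrees. A call has 1 to 20 rows; each row shifts and turns the commanded pose from where the row before left it, along the tool's axes as they then stand; what a row does not reach is not made up. A row lasts 1/12 s, in which the tool goes at most 41.7 mm and 7.16 degrees, less where a joint would pass 70% of its speed; a pose out of reach is approached as far as the arm can. A call with a gripper value outside its range is refused whole. The fingers move at their own pace and stop on an object; the grip force is fixed at half the most. Time passes only in rows, so rows that do not move let the fingers close. It gives the time, the measured TCP pose, the force, the opening and the grip force at its end, in the units of the state.
- bot.state(): the state, without advancing time (a new reading comes with each control period).
- imaging.read_camera(name): name is "side" or "top" or "wrist"; returns the picture (480x640x3 uint8, red, green, blue); there is no depth.
- imaging.camera_model(name): a dict with "vfov" (degrees; the focal length in pixels is half the picture's height over the tangent of half this angle, whatever the lens; pixels are square), "cx", "cy" (the principal point, pixels), "world_from_camera" (4x4, takes a point from camera to world coordinates). Camera axes: x right, y down, z forward; pixel columns grow to the right and rows downward; lengths in m; the calibration is good to about 2 mm. A picture is of the moment at which its call begins: read the wrist's pose just before it. camera_model takes no time and is no camera call; for the wrist camera it gives the pose at the moment of the call.
- workorder.job_done(): hands the job in; it is judged then, once.
Trained networks look in the newest picture that a camera, given by its name, has taken for a name from the list of things; names that differ only in an ending like _2 or _b are one class to them, and where a whole thing is asked for, a point or a joint stands for the part that bears it (a point fixed in the world has none). Each returns a list of dicts, best first, with "conf" (0 to 1); they miss things now and then, are a little off and sometimes report something else, mostly with a low value. They report only what shows in the picture. A call takes as long as a camera call.
- boxes_of(camera, name): "extent" ([centre column, centre row, width, height] in pixels, round what is visible of it).
The state is a dict: "clock": time; "joint_positions": joint angles; "qvel": joint speeds; "joint_torque": joint torques, N m; "position": TCP position; "orientation": TCP orientation; "contact_force": force on the tool from outside, world axes, zero at the start; "torque": the same for the moment, N m; "opening": finger opening in m; "gripper_force": force on a finger pad.
Only numpy, scipy, OpenCV 4.12 (cv2) and the standard library are available. Lean on these libraries where they do the work, as an engineer would, in place of code of your own. Each camera call takes 0.05 s, during which the arm holds its last target. There are 200 camera calls.

## Working session

There is one attempt and no reset: what is moved stays moved. The work goes in short steps, Python scripts to look and compute and a tool call to move; the robot and the scene stay as the last step left them, time stands still between calls to the robot, and variables do not carry over. Pictures are saved under pics/ and viewed, at most 10 in all, crops included, and the job is handed in when it is done.

Besides the shell and the picture viewer there is one more tool, called after "Emit:" as name(argument=value, ...) on one line, values as JSON. play_rows: Moves the arm, as the interface text tells. Its arguments: {"type":"object","properties":{"motion":{"type":"array"}},"required":["motion"]}

```bash
mkdir -p pics; python3 - <<'E'
from workcell import bot, imaging, boxes_of
import cv2, numpy as np
s=bot.state(); print(s['position'],s['orientation'],s['contact_force'],s['opening'],bot.tcp_to_grasp)
ims=[]
for c in ['side','top']:
    im=imaging.read_camera(c); cv2.imwrite(f'pics/{c}0.png',im[:,:,::-1])
    m=imaging.camera_model(c); print(c,m['vfov'],m['cx'],m['cy'],np.round(m['world_from_camera'],3).tolist())
    for n in ['case','paddle','paddle_grip','lid_handle','reagent_1','pe_bottle']:
        print(n,[(np.round(d['extent'],1).tolist(),round(d['conf'],2)) for d in boxes_of(c,n)[:3]])
E
```

```text
[ 0.2087526  -0.58850386  0.2305536 ] [-3.14003843e+00 -2.67841248e-05  3.40828446e-01] [-0.71516379  0.44746873 -0.0764597 ] 0.08529301915057494 -0.0187
side 50.14092123906078 310.2847346271063 235.7516889348679 [[-0.91, -0.213, 0.356, 0.13], [-0.415, 0.457, -0.787, 1.127], [0.005, -0.864, -0.504, 0.6], [0.0, 0.0, 0.0, 1.0]]
case [([340.5, 277.6, 128.7, 110.1], 0.69)]
paddle []
paddle_grip [([391.0, 266.9, 21.3, 15.8], 0.83)]
lid_handle [([331.9, 257.0, 106.1, 68.3], 0.62)]
reagent_1 [([355.8, 224.3, 21.4, 18.4], 0.76), ([235.5, 284.4, 32.8, 52.5], 0.7)]
pe_bottle [([387.6, 227.8, 23.4, 48.1], 0.88)]
top 54.54305068048011 309.3031470435702 238.2572799484145 [[-0.021, -0.999, 0.045, 0.417], [-1.0, 0.021, -0.0, 0.353], [-0.001, -0.045, -0.999, 0.976], [0.0, 0.0, 0.0, 1.0]]
case [([282.1, 261.6, 107.1, 109.3], 0.7)]
paddle [([326.5, 305.4, 28.3, 31.2], 0.73)]
paddle_grip [([325.1, 305.1, 32.5, 32.9], 0.91)]
lid_handle [([285.6, 259.9, 111.3, 113.9], 0.91)]
reagent_1 [([378.2, 249.8, 22.7, 25.4], 0.92), ([243.3, 185.2, 26.4, 31.9], 0.62)]
pe_bottle [([324.4, 305.1, 27.7, 31.6], 0.71), ([406.9, 276.5, 35.0, 24.4], 0.69)]
```

View pics/top0.png

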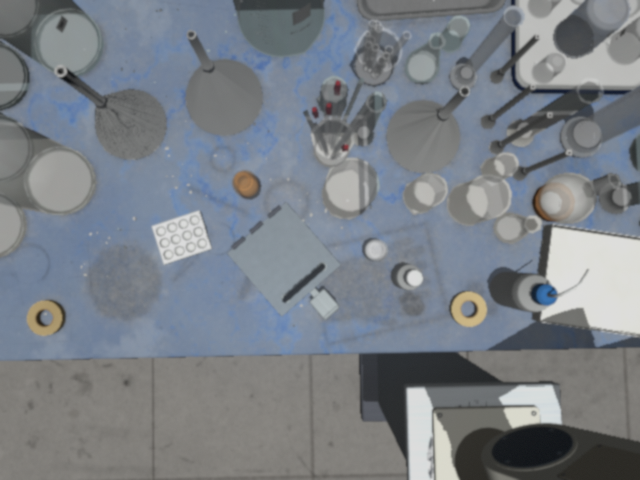

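View pics/side0.png

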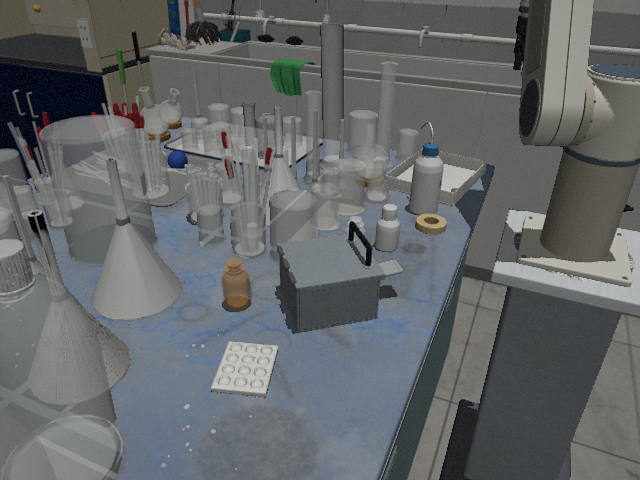

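The top view shows the lid with corners at about (285,205), (229,253), (285,315) and (340,263). The handle runs from (284,299) to (323,266), the paddle is near (323,303), and the white bottles are at (375,250) and (409,277). The brown bottle stands behind the case at (246,184).

```bash
cat > h.py <<'E'
import numpy as np, cv2
from workcell import bot, imaging, boxes_of
def ray(c,uv,m=None):
    m=m or imaging.camera_model(c); f=240/np.tan(np.radians(m['vfov']/2)); T=np.array(m['world_from_camera'])
    d=T[:3,:3]@np.array([(uv[0]-m['cx'])/f,(uv[1]-m['cy'])/f,1]); return T[:3,3],d
def at(c,uv,z,m=None):
    o,d=ray(c,uv,m); return o+d*(z-o[2])/d[2]
def proj(c,p,m=None):
    m=m or imaging.camera_model(c); f=240/np.tan(np.radians(m['vfov']/2)); T=np.array(m['world_from_camera'])
    q=np.linalg.inv(T)@np.append(p,1); return np.array([m['cx']+f*q[0]/q[2],m['cy']+f*q[1]/q[2]])
E
python3 - <<'E'
from h import *
im=cv2.imread('pics/top0.png')
# handle: dark pixels
g=im.max(2).astype(int); mk=np.zeros(g.shape,np.uint8); mk[255:310,275:335]=(g[255:310,275:335]<60)
n,l,st,ce=cv2.connectedComponentsWithStats(mk); k=1+np.argmax(st[1:,4])
ys,xs=np.where(l==k); r=cv2.minAreaRect(np.c_[xs,ys].astype(np.float32)); print('handle',st[k],r)
b=cv2.boxPoints(r); hc=at('top',r[0],.140)
# lid: flood fill
ff=np.zeros((482,642),np.uint8); cv2.floodFill(im.copy(),ff,(270,250),0,(5,)*3,(5,)*3,4|cv2.FLOODFILL_MASK_ONLY|cv2.FLOODFILL_FIXED_RANGE|(255<<8))
ff=cv2.morphologyEx(ff[1:-1,1:-1],cv2.MORPH_OPEN,np.ones((3,3)));ys,xs=np.where(ff>0); r2=cv2.minAreaRect(np.c_[xs,ys].astype(np.float32)); print('lid',r2,len(xs))
B=np.array([at('top',p,.101)for p in cv2.boxPoints(r2)]); print(B.round(4).tolist(),np.linalg.norm(np.diff(B,axis=0),axis=1))
c=B.mean(0); print('lidc',c,'handle',hc)
d=c-hc; print('rough yaw',np.degrees(np.arctan2(d[1],d[0])))
for i in range(2):
    e=B[i+1]-B[i]; print('edge yaw',np.degrees(np.arctan2(e[1],e[0])))
p=cv2.boxPoints(r); P=[at('top',q,.14) for q in p]
for i in range(2):
    e=P[i+1]-P[i]; print('handle edge',np.linalg.norm(e),np.degrees(np.arctan2(e[1],e[0])))
print('paddle z.05/.07',at('top',(324,304),.05),at('top',(324,304),.07))
for q in [(375,250),(409,277),(246,184)]: print('bottle',at('top',q,.09))
big=cv2.resize(im[190:330,215:435],None,fx=3.6,fy=3.6,interpolation=cv2.INTER_CUBIC); cv2.imwrite('pics/z.png',big)
E
```

```text
handle [319 268   1   1   1] ((319.0, 268.0), (0.0, 0.0), 0.0)
lid ((282.78765869140625, 259.1858825683594), (82.40715026855469, 79.58499145507812), 48.8140754699707) 4974
[[0.4288, 0.5099, 0.101], [0.5253, 0.3956, 0.101], [0.4064, 0.296, 0.101], [0.311, 0.4101, 0.101]] [0.14960736 0.15520136 0.14870873]
lidc [0.41786714 0.40290732 0.101     ] handle [0.40041653 0.33605955 0.14      ]
rough yaw 75.36945078418773
edge yaw -49.80939623240336
edge yaw -140.04602869507195
handle edge 0.0 0.0
handle edge 0.0 0.0
paddle z.05/.07 [0.32740532 0.32591357 0.05      ] [0.3293323  0.32649072 0.07      ]
bottle [0.43143172 0.22782373 0.09      ]
bottle [0.37890016 0.16470788 0.09      ]
bottle [0.56283138 0.47137332 0.09      ]
```

View pics/z.png

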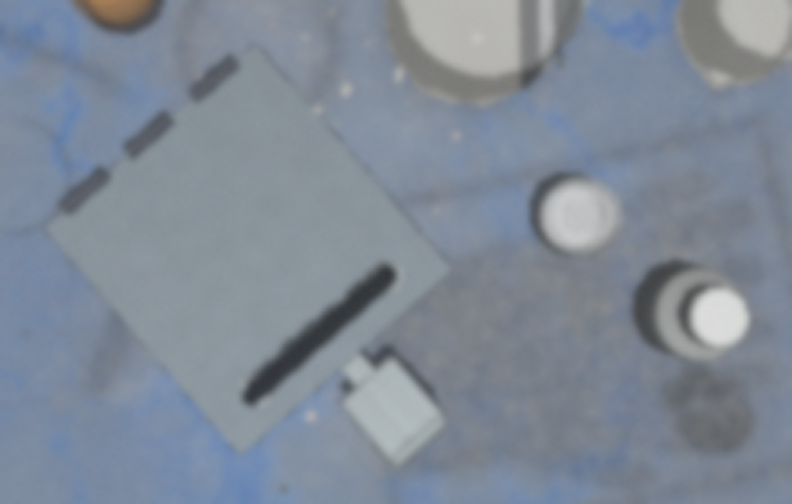

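The zoomed crop puts the handle ends at full-image (285,300.6) and (322.8,265.6), and the blade centre at (324.7,304.4). The hinges are at the upper left.

```bash
python3 - <<'E'
from h import *
z=lambda u,v:(u/3.6+215,v/3.6+190)
h1,h2=[at('top',z(*q),.143) for q in [(252,398),(388,272)]]; e=h2-h1; print('handle',(h1+h2)/2,np.linalg.norm(e),np.degrees(np.arctan2(e[1],e[0]))+90)
yaw=np.radians(40); X=np.array([np.cos(yaw),np.sin(yaw),0]);Y=np.array([-X[1],X[0],0])
L=np.array([at('top',z(*q),.101) for q in [(50,228),(255,48),(450,268),(240,452)]]); print('lid',L.round(3).tolist(),L.mean(0))
o=(h1+h2)/2+.060*X; print('orig',o)
P=np.array([at('top',z(*q),.05) for q in [(345,405),(395,360),(443,420),(398,463)]]); print('paddle rel',[[round((p-o)@X,4),round((p-o)@Y,4)] for p in P])
for n,a in [('paddle th=0',-.1),('th=.25',.15)]:
    q=o-X*(.042+.09*np.cos(a)); q[2]=.05+.09*np.sin(a); print(n,q,proj('top',q),proj('side',q))
for n,q in [('handle',np.r_[(o-.06*X)[:2],.14])]: print(n,proj('side',q))
for b in [(375,250),(409,277)]: q=at('top',b,.09); print('bottle rel',(q-o)@X,(q-o)@Y)
E
```

```text
handle [0.37428939 0.36357576 0.143     ] 0.09166426240165323 41.55699506906112
lid [[0.431, 0.504, 0.101], [0.523, 0.395, 0.101], [0.406, 0.296, 0.101], [0.312, 0.407, 0.101]] [0.41784232 0.40045564 0.101     ]
orig [0.42025206 0.40214302 0.143     ]
paddle rel [[np.float64(-0.1008), np.float64(0.0189)], [np.float64(-0.1003), np.float64(-0.018)], [np.float64(-0.1424), np.float64(-0.0162)], [np.float64(-0.1437), np.float64(0.0179)]]
paddle th=0 [0.31947862 0.31758407 0.04101499] [328.11863351 307.47122411] [393.82110603 273.66701617]
th=.25 [0.31990836 0.31794466 0.06344943] [328.38697312 308.44718083] [394.57241919 263.94695979]
handle [361.65931552 233.90837075]
bottle rel -0.10348615427173828 -0.14072247030605553
bottle rel -0.18429775535501075 -0.15530537649136994
```

Emit:
play_rows(motion=[[1,[0,0,-38],0],[1,[0,0,-38],0],[1,[0,0,-38],0],[1,[0,0,-38],0],[1,[38,-14,0],0],[1,[38,-14,0],0],[1,[38,-14,0],0],[1,[38,-14,0],0],[1,[38,-14,0],0],[1,[14,-38,0],0],[1,[14,-38,0],0],[1,[14,-38,0],0],[1,[14,-38,0],0],[1,[14,-38,0],0],[1,[14,-38,0],0],[1,[14,-38,0],0]])

```text
clock: 2.03
position: [0.3675, -0.1743, 0.3835]
orientation: [3.141, -0.001, 0.34]
contact_force: [2.2, 0.4, 0.6]
opening: 0.0857
gripper_force: 0.0
```

Emit:
play_rows(motion=[[1,[17,-30,0],0],[1,[17,-30,0],0],[1,[17,-30,0],0],[1,[17,-30,0],0],[1,[17,-30,0],0],[1,[17,-30,0],0],[1,[17,-30,0],0],[1,[17,-30,0],0],[1,[-2.5,-34.5,0],0],[1,[-2.5,-34.5,0],0],[1,[-2.5,-34.5,0],0],[1,[-2.5,-34.5,0],0],[1,[-2.5,-34.5,0],0],[1,[-2.5,-34.5,0],0],[1,[-2.5,-34.5,0],0],[1,[0,0,30],-5.2],[1,[0,0,30],-5.2],[1,[0,0,30],-5.2],[1,[0,0,30],-5.2],[1,[0,0,0],0]])

```text
clock: 3.7
position: [0.3161, 0.315, 0.2586]
orientation: [3.141, 0.009, 0.707]
contact_force: [-0.9, -1.1, -0.1]
opening: 0.0851
gripper_force: 0.0
```

```bash
python3 - <<'E'
from h import *
s=bot.state(); print(s['position'],s['orientation'],s['contact_force'],s['joint_positions'])
m=imaging.camera_model('wrist'); im=imaging.read_camera('wrist'); cv2.imwrite('pics/w1.png',im[:,:,::-1])
np.save('wm.npy',m,allow_pickle=True); print(np.round(m['world_from_camera'],3).tolist(),m['vfov'])
cv2.imwrite('pics/s1.png',imaging.read_camera('side')[150:330,270:470,::-1])
print(boxes_of('wrist','paddle_grip')[:2],boxes_of('wrist','lid_handle')[:2])
i=cv2.imread('pics/s1.png'); cv2.imwrite('pics/s1.png',cv2.resize(i,None,fx=3.3,fy=3.3,interpolation=cv2.INTER_CUBIC))
E
```

```text
[0.31607377 0.31502467 0.25863247] [3.14112007 0.00917195 0.70747085] [-0.91566509 -1.09292717 -0.12517848] [ 7.57077869e-01  1.23437545e-01  1.97629140e+00 -1.98173132e-05
  1.05104781e+00  1.62041110e+00]
[[0.649, -0.729, -0.217, 0.371], [-0.76, -0.622, -0.186, 0.362], [0.001, 0.286, -0.958, 0.4], [0.0, 0.0, 0.0, 1.0]] 60.57726208186895
[{'extent': [325.9, 173.4, 51.7, 80.4], 'conf': 0.84}] []
```

View pics/w1.png

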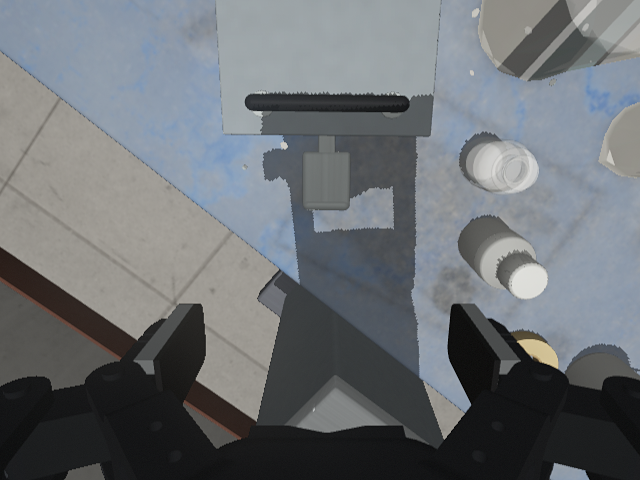

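View pics/s1.png

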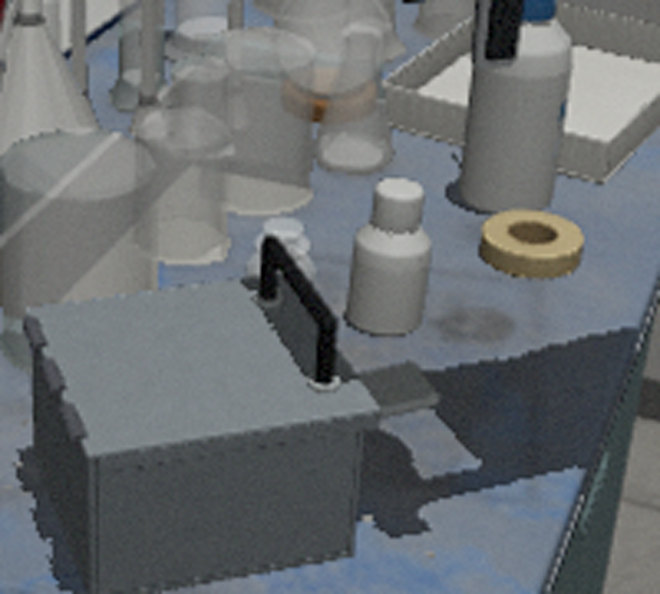

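The wrist view shows the handle bar level, from (246,102) to (409,103), so the yaw is right. The blade's outer edge runs from (303,208) to (350,208) and its inner edge is at row 152. In the side crop the paddle's outer top corner is at (438,400) and its near outer corner at (388,413), which are (402.7,271) and (387.6,275) in the full image.

```bash
python3 - <<'E'
from h import *
from scipy.optimize import least_squares
m=np.load('wm.npy',allow_pickle=True).item(); mt=imaging.camera_model('top'); ms=imaging.camera_model('side')
z=lambda u,v:(u/3.6+215,v/3.6+190)
t0=.004 # top surface offset
def pts(v):
    x,y,a,th=v; X=np.array([np.cos(a),np.sin(a),0]);Y=np.array([-X[1],X[0],0]);Z=np.array([0,0,1.]);o=np.array([x,y,0])
    b=th-.1; P=lambda r,s:o-X*(.042+r*np.cos(b)+-t0*np.sin(b))+Z*(.05+r*np.sin(b)+t0*np.cos(b))+Y*s
    H=lambda s:o-.06*X+Y*s+Z*.14
    r=[]
    # wrist: left in image = +Y (case left)
    A=[(m,P(.103,.02),(303,209)),(m,P(.103,-.02),(350,209)),(m,P(.054,.02),(305,152)),(m,P(.054,-.02),(350,152)),
       (m,H(.045),(246,102.5)),(m,H(-.045),(409,103)),
       (mt,P(.103,.02),z(398,463)),(mt,P(.103,-.02),z(443,420)),(mt,H(.045),z(252,398)),(mt,H(-.045),z(388,272)),
       (ms,P(.103,-.02),(402.7,271)),(ms,P(.103,.02),(387.6,275))]
    return np.array([proj('',p,mm)-uv for mm,p,uv in A])
r=least_squares(lambda v:pts(v).ravel(),[.419,.4015,.7,.1],loss='soft_l1'); v=r.x; print(v,np.degrees(v[2])); print(pts(v).round(1).tolist())
x,y,a,th=v; s=bot.state()
X=np.array([np.cos(a),np.sin(a)]); g=np.array([x,y])-X*(.042+.09*np.cos(th-.1)); zz=.05+.09*np.sin(th-.1)
p=s['position']; print('grip',g,zz); yw=s['orientation'][2]; d=g-p[:2]
print('tool move mm',1e3*d@[np.cos(yw),np.sin(yw)],1e3*d@[np.sin(yw),-np.cos(yw)],1e3*(p[2]-(zz-.0187)),'turn',-np.degrees(a-yw))
E
```

```text
[0.42237509 0.4038678  0.7005143  0.04491382] 40.13651260484629
[[0.6, -0.7], [-0.7, -0.4], [-2.1, -0.3], [0.8, 0.0], [6.7, 0.8], [-6.9, 1.3], [-1.1, -0.1], [1.5, -1.5], [-0.9, -2.2], [-0.9, -0.5], [-7.7, -7.0], [16.0, 0.3]]
grip [0.32156403 0.31886715] 0.04504475068128983
tool move mm 1.838210879628944 0.5804321823729907 238.83481111641598 turn 0.05164568784819888
```

```bash
python3 - <<'E'
from h import *
from scipy.optimize import least_squares
m=np.load('wm.npy',allow_pickle=True).item(); mt=imaging.camera_model('top'); ms=imaging.camera_model('side')
z=lambda u,v:(u/3.6+215,v/3.6+190)
t0=.004
def pts(v):
    x,y,a,th=v; X=np.array([np.cos(a),np.sin(a),0]);Y=np.array([-X[1],X[0],0]);Z=np.array([0,0,1.]);o=np.array([x,y,0])
    b=th-.1; P=lambda r,s:o-X*(.042+r*np.cos(b)-t0*np.sin(b))+Z*(.05+r*np.sin(b)+t0*np.cos(b))+Y*s
    H=lambda s:o-.06*X+Y*s+Z*.14
    A=[(m,P(.103,.02),(303,209)),(m,P(.103,-.02),(350,209)),(m,P(.054,.02),(305,152)),(m,P(.054,-.02),(350,152)),
       (m,H(.0),(327.5,102.7)),
       (mt,P(.103,.02),z(398,463)),(mt,P(.103,-.02),z(443,420)),(mt,H(.0),z(320,335)),
       (ms,P(.103,.02),(402.7,271)),(ms,P(.103,-.02),(392.7,259.7))]
    return np.array([proj('',p,mm)-uv for mm,p,uv in A])
r=least_squares(lambda v:pts(v).ravel(),[.419,.4015,.7,.1],loss='soft_l1'); v=r.x; print(v,np.degrees(v[2])); print(pts(v).round(1).tolist())
x,y,a,th=v; s=bot.state()
X=np.array([np.cos(a),np.sin(a)]); g=np.array([x,y])-X*(.042+.09*np.cos(th-.1)); zz=.05+.09*np.sin(th-.1)
p=s['position']; print('grip',g,zz); yw=s['orientation'][2]; d=g-p[:2]
print('tool move mm',1e3*d@[np.cos(yw),np.sin(yw)],1e3*d@[np.sin(yw),-np.cos(yw)],1e3*(p[2]-(zz-.0187)),'turn',-np.degrees(a-yw), s['position'],s['contact_force'])
E
```

```text
[0.42276067 0.40430929 0.70261726 0.13241466] 40.25700346138162
[[0.3, 0.8], [0.1, 0.9], [-2.3, -0.8], [1.3, -0.6], [-0.0, 0.1], [-1.2, 0.2], [1.6, -1.5], [-1.1, -1.6], [1.0, 0.4], [2.3, 0.5]]
grip [0.32206049 0.31903916] 0.052916808176779684
tool move mm 2.3284612939872367 0.7693931818356756 230.96275362092612 turn -0.06884516868713193 [0.31978522 0.31812437 0.26517956] [0.83983651 0.84698534 0.14888213]
```

Emit:
play_rows(motion=[[1,[2,1,28],0],[1,[0,0,28],0],[1,[0,0,28],0],[1,[0,0,28],0],[1,[0,0,28],0],[1,[0,0,28],0],[1,[0,0,28],0],[1,[0,0,22],0],[1,[0,0,10],0],[1,[0,0,0],0],[1,[0,0,0],0],[1,[0,0,0],0],[1,[0,0,0],0]])

```text
clock: 4.98
position: [0.322, 0.3188, 0.0369]
orientation: [-3.141, -0.003, 0.703]
contact_force: [0.1, 0.8, 0.3]
opening: 0.0855
gripper_force: 0.0
```

Emit:
play_rows(motion=[[1,[0,0,2],0],[-1,[0,0,0],0],[-1,[0,0,0],0],[-1,[0,0,0],0],[-1,[0,0,0],0],[-1,[0,0,0],0],[-1,[0,0,0],0],[-1,[0,0,0],0],[-1,[0,0,0],0],[-1,[0,0,0],0],[-1,[0,0,0],0],[-1,[0,0,0],0],[-1,[0,0,0],0],[-1,[0,0,0],0]])

```text
clock: 6.15
position: [0.3201, 0.3187, 0.0334]
orientation: [-3.14, 0.0, 0.703]
contact_force: [-8.8, 7.6, 2.8]
opening: 0.0388
gripper_force: 59.9
```

```bash
python3 - <<'E'
from h import *
cv2.imwrite('pics/w2.png',imaging.read_camera('wrist')[:,:,::-1])
s=bot.state();print(s['position'],s['contact_force'],s['opening'],s['gripper_force'])
E
```

```text
[0.3201171  0.3187194  0.03344574] [-9.10376485  8.57937591  3.04811379] 0.03894820634318598 59.87332295626402
```

View pics/w2.png

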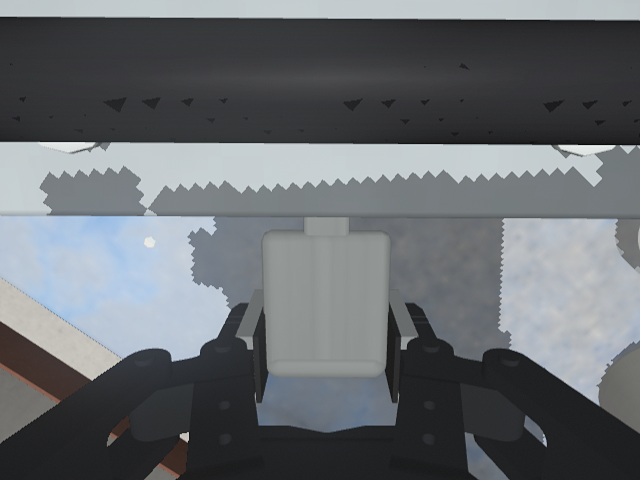

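The blade is held between the pads, and the 38.9 mm opening matches its width. I'll take out the sideways load and start lifting along the arc.

Emit:
play_rows(motion=[[-1,[0,-1,0],0],[-1,[0,0,-1],0],[-1,[0,0,-1],0],[-1,[0,0,-1],0],[-1,[0,0,-1],0],[-1,[0.1,0,-1],0],[-1,[0.1,0,-1],0],[-1,[0.1,0,-1],0],[-1,[0.1,0,-1],0],[-1,[0.1,0,-1],0],[-1,[0.1,0,-1],0]])

```text
clock: 7.12
position: [0.3208, 0.3195, 0.0429]
orientation: [-3.141, -0.0, 0.704]
contact_force: [-1.3, 7.1, -9.0]
opening: 0.0386
gripper_force: 61.4
```

Emit:
play_rows(motion=[[-1,[0.1,0,-1],0],[-1,[0.1,0,-1],0],[-1,[0.2,0,-1],0],[-1,[0.2,0,-1],0],[-1,[0.2,0,-1],0]])

```text
clock: 7.53
position: [0.3215, 0.3201, 0.0479]
orientation: [-3.141, -0.0, 0.704]
contact_force: [-0.6, 7.1, -9.4]
opening: 0.0385
gripper_force: 61.4
```

Emit:
play_rows(motion=[[-1,[0.4,-0.3,-1],0],[-1,[0.4,-0.3,-1],0],[-1,[0.3,0,-1],0],[-1,[0.3,0,-1],0]])

```text
clock: 7.87
position: [0.3222, 0.3207, 0.0521]
orientation: [3.141, 0.0, 0.704]
contact_force: [1.8, 2.9, -9.4]
opening: 0.0389
gripper_force: 61.4
```

Emit:
play_rows(motion=[[-1,[0.3,0,-1],0],[-1,[0.3,0,-1],0],[-1,[0.3,0,-1],0]])

```text
clock: 8.12
position: [0.3228, 0.3213, 0.0554]
orientation: [3.141, 0.0, 0.704]
contact_force: [3.4, 2.5, -10.1]
opening: 0.0391
gripper_force: 61.4
```

Emit:
play_rows(motion=[[-1,[0.3,0,-0.8],0],[-1,[0.3,0,-0.8],0]])

```text
clock: 8.28
position: [0.3232, 0.3216, 0.057]
orientation: [3.141, 0.0, 0.704]
contact_force: [2.9, 1.1, -9.9]
opening: 0.0387
gripper_force: 61.4
```

Emit:
play_rows(motion=[[-1,[0.25,0,-0.8],0],[-1,[0.25,0,-0.8],0],[-1,[0.25,0,-0.8],0]])

```text
clock: 8.53
position: [0.3237, 0.3222, 0.0594]
orientation: [3.142, 0.0, 0.704]
contact_force: [2.6, 0.6, -11.5]
opening: 0.0386
gripper_force: 61.4
```

Emit:
play_rows(motion=[[-1,[0.25,0,-0.7],0],[-1,[0.25,0,-0.7],0]])

```text
clock: 8.7
position: [0.3241, 0.3225, 0.0608]
orientation: [3.142, 0.0, 0.704]
contact_force: [4.3, -0.2, -11.6]
opening: 0.0389
gripper_force: 61.4
```

Emit:
play_rows(motion=[[-1,[0.3,0,-0.8],0],[-1,[0.3,0,-0.8],0],[-1,[0.3,0,-0.8],0]])

```text
clock: 8.95
position: [0.3248, 0.3231, 0.0632]
orientation: [3.142, 0.0, 0.704]
contact_force: [2.9, -0.7, -10.0]
opening: 0.0387
gripper_force: 61.6
```

Emit:
play_rows(motion=[[-1,[0.35,0,-0.8],0],[-1,[0.35,0,-0.8],0],[-1,[0.35,0,-0.8],0]])

```text
clock: 9.2
position: [0.3255, 0.3237, 0.0655]
orientation: [3.141, 0.001, 0.704]
contact_force: [4.2, -1.0, -11.1]
opening: 0.0387
gripper_force: 61.5
```

Emit:
play_rows(motion=[[-1,[0.35,0,-0.8],0],[-1,[0.35,0,-0.8],0],[-1,[0.35,0,-0.8],0]])

```text
clock: 9.45
position: [0.3263, 0.3244, 0.0679]
orientation: [3.141, 0.0, 0.704]
contact_force: [3.4, -2.3, -11.2]
opening: 0.0384
gripper_force: 61.5
```

Emit:
play_rows(motion=[[-1,[0.4,0,-0.8],0],[-1,[0.4,0,-0.8],0],[-1,[0.4,0,-0.8],0]])

```text
clock: 9.7
position: [0.3272, 0.3252, 0.0703]
orientation: [3.142, 0.001, 0.704]
contact_force: [3.6, -1.9, -11.7]
opening: 0.0385
gripper_force: 61.5
```

Emit:
play_rows(motion=[[-1,[0.4,0.3,-0.8],0],[-1,[0.4,0,-0.8],0],[-1,[0.4,0,-0.8],0]])

```text
clock: 9.95
position: [0.3282, 0.3259, 0.0728]
orientation: [-3.141, 0.0, 0.704]
contact_force: [1.5, -0.8, -11.6]
opening: 0.0387
gripper_force: 61.6
```

Emit:
play_rows(motion=[[-1,[0.45,0,-0.8],0],[-1,[0.45,0,-0.8],0],[-1,[0.45,0,-0.8],0]])

```text
clock: 10.2
position: [0.3293, 0.3268, 0.0752]
orientation: [-3.141, 0.0, 0.704]
contact_force: [0.2, 0.3, -10.8]
opening: 0.0387
gripper_force: 61.7
```

Emit:
play_rows(motion=[[-1,[0.48,0,-0.8],0],[-1,[0.48,0,-0.8],0],[-1,[0.48,0,-0.8],0]])

```text
clock: 10.45
position: [0.3303, 0.3276, 0.0774]
orientation: [-3.142, 0.001, 0.704]
contact_force: [-0.5, -0.1, -13.3]
opening: 0.0388
gripper_force: 61.9
```

Emit:
play_rows(motion=[[-1,[0.4,0,-0.7],0],[-1,[0,0,0],0]])

```text
clock: 10.62
position: [0.3306, 0.3279, 0.0781]
orientation: [-3.142, 0.001, 0.704]
contact_force: [-1.0, 0.9, -12.5]
opening: 0.0385
gripper_force: 62.2
```

Emit:
play_rows(motion=[[-1,[0.45,0,-0.7],0],[-1,[0.45,0,-0.7],0]])

```text
clock: 10.78
position: [0.3312, 0.3283, 0.0793]
orientation: [-3.142, 0.001, 0.704]
contact_force: [-1.3, 1.5, -18.1]
opening: 0.0388
gripper_force: 62.3
```

Emit:
play_rows(motion=[[-1,[0,0,0],0],[-1,[0,0,0],0]])

```text
clock: 10.95
position: [0.3313, 0.3283, 0.0794]
orientation: [-3.142, 0.001, 0.704]
contact_force: [-1.1, 1.2, -16.8]
opening: 0.0386
gripper_force: 62.4
```

Emit:
play_rows(motion=[[-1,[0.25,0,-0.4],0],[-1,[0,0,0],0]])

```text
clock: 11.12
position: [0.3314, 0.3285, 0.0798]
orientation: [-3.141, 0.001, 0.703]
contact_force: [-2.3, 1.5, -17.8]
opening: 0.0386
gripper_force: 62.5
```

The stop is felt at a lift of about 0.67 rad. Now I'll release the blade and back away.

Emit:
play_rows(motion=[[0.3,[0,0,0],0],[0.3,[0,0,0],0],[0.3,[0,0,0],0],[0.3,[0,0,0],0],[0.3,[0,0,0],0],[0.3,[0,0,0],0],[0.3,[0,0,0],0],[0.3,[-10,0,0],0],[0.3,[-10,0,0],0],[0.3,[-10,0,0],0],[0.3,[0,0,-15],0],[0.3,[0,0,-25],0],[0.3,[0,0,-30],0],[0.3,[0,0,-30],0],[0.3,[0,0,-30],0],[0.3,[0,0,0],0],[0.3,[0,0,0],0]])

```text
clock: 12.53
position: [0.3088, 0.3093, 0.2112]
orientation: [-3.141, -0.003, 0.704]
contact_force: [-0.8, -0.5, -0.9]
opening: 0.0553
gripper_force: 0.0
```

```bash
python3 - <<'E'
from h import *
s=bot.state();print(s['position'],s['orientation'],s['contact_force'],s['opening'])
m=imaging.camera_model('wrist'); im=imaging.read_camera('wrist'); cv2.imwrite('pics/w3.png',im[:,:,::-1])
np.save('wm.npy',m,allow_pickle=True)
E
```

```text
[0.30884322 0.30932499 0.21117058] [-3.14140452 -0.00325089  0.7038967 ] [-0.82766163 -0.49055415 -0.92137216] 0.055338162926153955
```

View pics/w3.png

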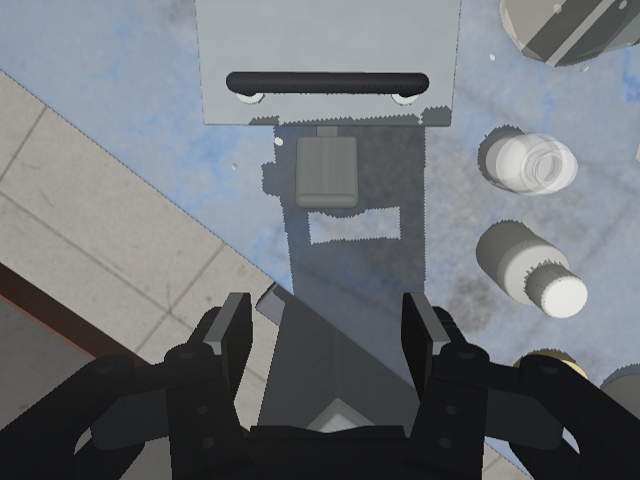

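The wrist view shows the paddle still raised, with its outer edge at row 207. The handle is centred at (327.5,82.5), ends at (227,82) and (429,83).

```bash
python3 - <<'E'
from h import *
m=np.load('wm.npy',allow_pickle=True).item()
a,b=[at('',q,.14,m) for q in [(227,82),(429,83)]]; h=(a+b)/2; print(h,np.linalg.norm(a-b),np.degrees(np.arctan2(*(a-b)[1::-1]))-90)
s=bot.state(); yw=s['orientation'][2]; d=h-s['position']; print(d[:2]@[np.cos(yw),np.sin(yw)],d[:2]@[np.sin(yw),-np.cos(yw)],s['position'])
# paddle lift estimates from blade end row/width
o=np.array([.4228,.4043,0]);X=np.array([np.cos(.7026),np.sin(.7026),0])
for th in (.37,.5,.6,.67,.75):
    c=th-.1; print(th,[proj('',o-X*(.042+r*np.cos(c)-.004*np.sin(c))+np.array([0,0,.05+r*np.sin(c)+.004*np.cos(c)]),m).round(1).tolist() for r in (.054,.103)])
E
```

```text
[0.37689888 0.36549217 0.14      ] 0.09857009463860973 40.024879351633956
0.08913964974355215 0.0011758472132683967 [0.30818244 0.30870035 0.20989536]
0.37 [[327.6, 143.4], [327.6, 215.7]]
0.5 [[327.7, 139.6], [327.6, 212.6]]
0.6 [[327.7, 135.6], [327.7, 208.2]]
0.67 [[327.7, 132.3], [327.7, 203.9]]
0.75 [[327.7, 128.0], [327.8, 197.8]]
```

Emit:
play_rows(motion=[[-0.2,[10,1,0],-7],[-0.2,[0,0,0],-7],[-0.2,[0,0,0],-7],[-0.2,[0,0,0],-7],[-0.2,[0,0,0],-7],[-0.2,[0,0,0],-7],[-0.2,[0,0,0],-7],[-0.2,[0,0,0],-7],[-0.2,[0,0,0],-7],[-0.2,[0,0,0],-7],[-0.2,[0,0,0],-7],[-0.2,[0,0,0],-7],[-0.2,[0,0,0],-6],[-0.2,[0,20,0],0],[-0.2,[0,25,0],0],[-0.2,[0,25,0],0],[-0.2,[0,9,0],0],[-0.2,[0,0,0],0],[-0.2,[0,0,0],0],[-0.2,[0,0,0],0]])

```text
clock: 14.25
position: [0.3758, 0.3647, 0.2088]
orientation: [-3.138, 0.0, 2.275]
contact_force: [-0.1, -0.2, -0.8]
opening: 0.0342
gripper_force: 0.0
```

Emit:
play_rows(motion=[[-0.2,[0,1,25],0],[-0.2,[0,0,25],0],[-0.2,[0,0,20],0],[-0.2,[0,0,12],0],[-0.2,[0,0,5],0],[-0.2,[0,0,0],0],[-0.2,[0,0,0],0],[-1,[0,0,0],0],[-1,[0,0,0],0],[-1,[0,0,0],0],[-1,[0,0,0],0],[-1,[0,0,0],0],[-1,[0,0,0],0],[-1,[0,0,0],0],[-1,[0,0,0],0]])

```text
clock: 15.5
position: [0.3763, 0.3652, 0.1238]
orientation: [-3.137, -0.0, 2.274]
contact_force: [-8.2, -5.9, 9.8]
opening: 0.0075
gripper_force: 58.7
```

Emit:
play_rows(motion=[[-1,[0,-0.5,-1],0],[-1,[0,0,-0.5],0],[-1,[0,0,-0.5],0],[-1,[0,0,0],0]])

```text
clock: 15.83
position: [0.3764, 0.3653, 0.1246]
orientation: [-3.138, -0.0, 2.274]
contact_force: [-6.0, -3.3, -1.9]
opening: 0.0078
gripper_force: 58.8
```

Emit:
play_rows(motion=[[-1,[0,0.2,-0.5],0],[-1,[0,0.2,-0.5],0],[-1,[0,0,0],0]])

```text
clock: 16.08
position: [0.3766, 0.3655, 0.1254]
orientation: [-3.137, 0.0, 2.274]
contact_force: [-5.9, -3.5, -4.3]
opening: 0.0075
gripper_force: 58.6
```

Emit:
play_rows(motion=[[-1,[0,0,-0.5],0],[-1,[0,0.2,-0.5],0],[-1,[0,0.2,-0.5],0],[-1,[0,0,0],0]])

```text
clock: 16.42
position: [0.3769, 0.3657, 0.1268]
orientation: [-3.137, 0.0, 2.274]
contact_force: [-4.2, -3.1, -5.4]
opening: 0.0078
gripper_force: 58.6
```

Emit:
play_rows(motion=[[-1,[0,0.2,-0.7],0],[-1,[0,0.2,-0.7],0],[-1,[0,0.2,-0.7],0],[-1,[0,0,0],0]])

```text
clock: 16.75
position: [0.3774, 0.3661, 0.1288]
orientation: [-3.137, 0.0, 2.274]
contact_force: [-4.5, -3.3, -5.5]
opening: 0.0078
gripper_force: 58.5
```

The lid rises freely at about 5 N, so it is unlatched. I'll swing it along its arc.

Emit:
play_rows(motion=[[-1,[0,1.2,-3.4],0],[-1,[0,1.2,-3.4],0],[-1,[0,2.7,-6.6],0],[-1,[0,3.1,-6.4],0],[-1,[0,3.4,-6.3],0],[-1,[0,3.7,-6.1],0],[-1,[0,4.0,-5.9],0],[-1,[0,4.3,-5.7],0],[-1,[0,4.6,-5.5],0],[-1,[0,4.8,-5.2],0],[-1,[0,5.1,-5.0],0]])

```text
clock: 17.67
position: [0.4055, 0.3898, 0.1891]
orientation: [-3.134, 0.0, 2.275]
contact_force: [-10.5, -9.4, 2.7]
opening: 0.0075
gripper_force: 58.5
```

```bash
cat > arc.py <<'E'
from h import *
s=bot.state(); p=s['position']; X=np.array([np.cos(.7026),np.sin(.7026)])
hx=(p[:2]-[.4228,.4043])@X*1e3; hz=(p[2]+.0187)*1e3; F=s['contact_force']
print('handle case x,z',hx,hz,'alpha',np.arctan2(hz-98.5,77-hx),'R',np.hypot(hz-98.5,77-hx),'F X,z',F[:2]@X,F[2],s['opening'])
E
python3 arc.py
```

```text
handle case x,z -22.570018401804923 207.82748665815615 alpha 0.8320735957526584 R 147.87389189280535 F X,z -14.07364122476633 2.6539085440182735 0.0075393158766152435
```

Emit:
play_rows(motion=[[-1,[0,5.1,-5.0],0],[-1,[0,5.3,-4.8],0],[-1,[0,5.5,-4.5],0],[-1,[0,5.7,-4.2],0],[-1,[0,6.1,-3.7],0],[-1,[0,6.3,-3.3],0],[-1,[0,6.5,-2.9],0],[-1,[0,6.6,-2.6],0]])

```text
clock: 18.33
position: [0.4433, 0.4214, 0.2218]
orientation: [-3.139, 0.001, 2.275]
contact_force: [-7.5, -9.1, 11.5]
opening: 0.0072
gripper_force: 58.7
```

```bash
python3 arc.py
```

```text
handle case x,z 26.63665149334169 240.4893317380211 alpha 1.2299422496307981 R 150.65668654332248 F X,z -11.606583256518213 11.482171217182765 0.007166278962867132
```

Emit:
play_rows(motion=[[-1,[0,6.6,-2.8],0],[-1,[0,6.7,-2.4],0],[-1,[0,6.9,-2.1],0],[-1,[0,7.0,-1.7],0],[-1,[0,7.1,-1.3],0],[-1,[0,7.1,-0.8],0],[-1,[0,7.1,-0.3],0]])

```text
clock: 18.92
position: [0.481, 0.453, 0.2324]
orientation: [-3.14, 0.001, 2.275]
contact_force: [-1.0, -5.6, -0.5]
opening: 0.0075
gripper_force: 58.5
```

```bash
python3 arc.py
```

```text
handle case x,z 75.90802256713089 251.11271464152603 alpha 1.5636412296548945 R 152.61662126049623 F X,z -4.365140837200302 -0.46040215314049837 0.0075168684151834236
```

Emit:
play_rows(motion=[[-1,[0,7.1,0.3],0],[-1,[0,7.1,0.6],0],[-1,[0,7.1,0.9],0],[-1,[0,7.0,1.2],0],[-1,[0,7.0,1.5],0],[-1,[0,6.9,1.9],0],[-1,[0,5.0,1.6],0],[-1,[0,0,0],0],[-1,[0,0,0],0]])

```text
clock: 19.67
position: [0.5189, 0.4848, 0.2252]
orientation: [3.137, 0.001, 2.274]
contact_force: [5.3, -2.9, 1.4]
opening: 0.0074
gripper_force: 59.1
```

```bash
python3 arc.py; python3 - <<'E'
from h import *
a=imaging.read_camera('side')[100:330,200:480,::-1]
cv2.imwrite('pics/s4.png',cv2.resize(a,None,fx=2.5,fy=2.5,interpolation=cv2.INTER_CUBIC))
E
```

```text
handle case x,z 125.31261588335141 243.904390258387 alpha 1.891583996496865 R 153.22057812156163 F X,z 2.177543446734819 1.3875970326103153 0.007354250547726466
```

View pics/s4.png

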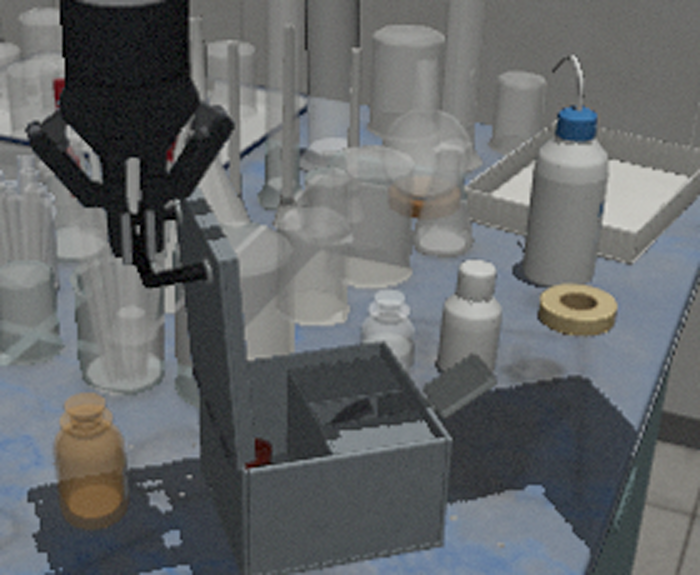

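The picture shows the lid upright and leaning slightly back, at about 1.6 rad, with the paddle still up. I'll let go and withdraw upward.

Emit:
play_rows(motion=[[-0.5,[0,0,0],0],[-0.5,[0,0,0],0],[-0.5,[0,0,0],0],[-0.5,[0,0,0],0],[-0.5,[0,0,0],0],[-0.5,[0,0,-4],0],[-0.5,[0,0,-8],0],[-0.5,[0,0,-10],0],[-0.5,[0,0,-15],0],[-0.5,[0,0,-20],0],[-0.5,[0,0,-20],0],[-0.5,[0,0,-20],0],[-0.5,[0,0,-20],0],[-0.5,[0,0,0],0],[-0.5,[0,0,0],0],[-0.5,[0,0,0],0]])

```text
clock: 21.05
position: [0.5165, 0.4842, 0.3403]
orientation: [-3.141, 0.0, 2.275]
contact_force: [-0.6, -1.4, 0.2]
opening: 0.0215
gripper_force: 0.0
```

```bash
python3 - <<'E'
from h import *
a=imaging.read_camera('side')[60:330,200:480,::-1]
cv2.imwrite('pics/s5.png',cv2.resize(a,None,fx=2.2,fy=2.2,interpolation=cv2.INTER_CUBIC))
s=bot.state();print(s['position'],s['contact_force'],s['opening'])
E
```

```text
[0.51633338 0.48407273 0.33954843] [-0.83149253 -1.11203541 -0.6622035 ] 0.02156259895684346
```

View pics/s5.png

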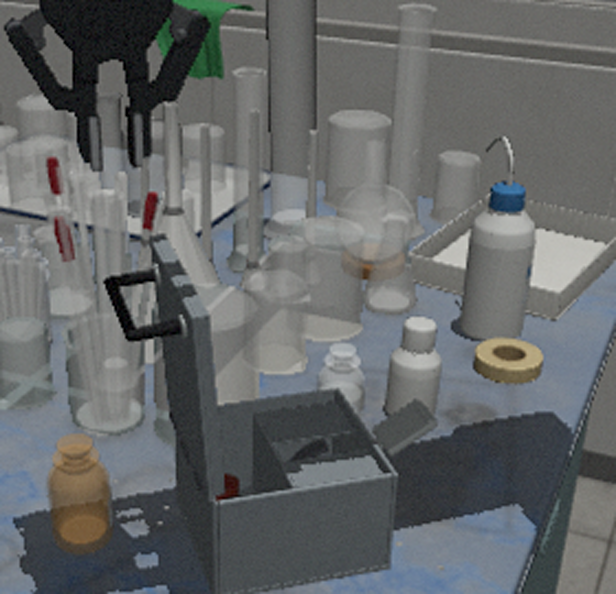

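The lid stands open on its own, the paddle is up, the bottles are undisturbed and the gripper is clear.

```bash
python3 -c "
from workcell import workorder
print(workorder.job_done())"
```

```text
the job is handed in; nothing more can be done
None
```

I handed the job in after about 21 s of the allowed 72 s: the paddle is up after meeting its stop with roughly 6 N extra, the lid stands open at about 1.6 rad, the bottles look undisturbed, and the gripper is clear (no verdict was returned).

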